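# Put the flashlight away in the slide-top cedar box

### The job

Put the small aluminium flashlight away: lay it in the open cedar box, then slide the box's lid along its grooves, over the small ridge, fully home against the far end wall, seat it there with a short firm push (5 N or more on the wall), and let go. That end wall is only thinly glued on, so push with feeling: the lid must never press or knock on it with more than 20 N. Leave the other things on the shelf where they are.

Things in the scene. Friction and masses are not known exactly. Their poses are not given: they have to be found in the camera images.
- box: slide-top cedar box, fixed to the shelf, 164 (x) x 104 (y) x 47 (z) mm; origin at centre of underside, +x is the way the lid moves to close, z up. Inner floor at z = 5 mm; cavity from x = -70 to +72 mm, 84 mm wide, but the lips over the grooves (z 43 to 47 mm) leave 82 mm clear. The wall at the -x end is low (top at z = 30 mm)
- lid (a joint): travel of the lid in m: 0 = pulled right out, 0.125 = fully home against the end wall; starts between 0 and 0.02. Stiff: it slides under about 7 N and stays where it is left. The ridge raises this to about 15 N from 13 mm before home, lets go about 4 mm before home; then it slides with 7 N again until it bears on the wall 
- lid_edge (a point): middle of the upper leading edge of the lid, a 154 x 91 x 6 mm board held in the box's grooves so that it can only slide; 42 mm above the shelf, at box x = 72 mm - (125 mm - travel). The box is open from here to x = +72 mm
- ridge_top (a point): top of the small rounded cross ridge, springy, on the box's low end wall, at box x = -77 mm, z = 34 mm; a rib under the lid's rear end must be forced over it
- lid_cleat (a point): middle of the top of the wooden cleat fixed on the lid, 62 mm above the shelf: a bar 14 mm thick along the sliding direction (box x), 44 mm long across it (box y), 20 mm high, for pinching or pushing. It is at box x = -5 mm when the lid is home
- end_wall: thin glued end wall of the box at its +x end, against which the lid comes home; inner face at box x = +72 mm, top 47 mm above the shelf; its origin and axes are those of the box. It gives about 0.1 mm per N and springs back; it breaks above 20 N
- flashlight: small aluminium flashlight, 80 mm long, lying along its own x axis on the shelf; tube 18 mm in diameter at the middle (x from -28 to +20 mm), six-sided head (+x end) and tail cap 22 mm across flats; about 0.07 kg; origin on its underside at mid length
- flashlight_center (a point): middle of the flashlight, on its axis, 11 mm above what it lies on
- cedar0: cedar moth block, plain wood, 70 x 42 x 22 mm, loose bystander; origin at centre of underside
- cedar1: cedar moth block, plain wood, 70 x 42 x 22 mm, loose bystander; origin at centre of underside
- cedar2: cedar moth block, plain wood, 70 x 42 x 22 mm, loose bystander; origin at centre of underside
- case: black plastic sunglasses case, 158 x 62 x 44 mm, loose bystander; origin at centre of underside, x along its length
- cone: white ceramic ring cone, 68 mm in diameter at its foot, 76 mm high, loose bystander; origin at centre of underside
- tin: flat round steel tin, 68 mm in diameter, 24 mm high, loose bystander; origin at centre of underside
Things that resemble listed ones, but are neither listed nor needed, are in the scene too. Of the things that look like the flashlight, take the one that is farthest to the robot's left at the start.

How it is judged:
On the way, in this order (a step that is already met when the one before it is completed fails the run):
1. the flashlight lies in the box, let go (x of flashlight_center in the frame of box between -0.07 and 0.072 m and y of flashlight_center in the frame of box between -0.042 and 0.042 m and z of flashlight_center in the frame of box between 0 and 0.026 m and contact force between the fingers and flashlight below 0.1 N and linear speed of flashlight below 0.02 m/s), for 0.2 s.
2. the lid, past the ridge, is pressed home against the end wall with over 5 N (value of joint lid above 0.1225 m and contact force between anything else and end_wall above 5 N), for 0.1 s.
At the end, for the whole second after the job is handed in: the flashlight lies inside the box at rest, and the lid is fully home: past the ridge and within 1.5 mm of the end wall (lid travel above 0.1235) (x of flashlight_center in the frame of box between -0.07 and 0.072 m and y of flashlight_center in the frame of box between -0.042 and 0.042 m and z of flashlight_center in the frame of box between 0 and 0.026 m and value of joint lid above 0.1235 m and velocity of joint lid below 0.005 m/s and linear speed of flashlight below 0.02 m/s); the robot touches nothing.
It fails at once if the glued end wall is pressed with more than 20 N (contact force between anything else and end_wall above 20 N).
It fails at once if a bystander is moved more than 30 mm (distance of any of cedar0, cedar1, cedar2, case, cone, tin from where it was at the start of the episode above 0.03 m).
It also fails if it takes over 58 s, if anything falls off the work surface, if the arm or the gripper's body presses on something with over 40 N, if the wrist force passes 120 N, or if a joint passes its speed limit or range.

### The arm

A 6-joint arm with a two-finger parallel gripper is mounted at the origin on the work surface. World frame = base frame: x ahead of the robot, y to its left, z up, the work surface at z = 0. Lengths are in m, angles in rad, forces in N, time in s.
With the tool pointing down it reaches from about 0.325 to 0.85 m from the base axis. Payload 15.5 kg.
Tool frame: the origin (TCP) lies midway between the tips of the shut fingers; the grasp point (between the pads) lies 19 mm behind it; y points along the fingers, z is the direction in which the jaws open and shut, and the axes are right-handed (so a half turn about y gives the same grasp; the last joint's range is limited). The gripper opens to 91 mm and grips with 3 to 60 N. Pads are 32 mm wide; open, the fingers measure 118 mm over their backs; the gripper's body (76 mm by 178 mm) begins 60 mm behind the grasp point.
Start: joints at [1.091, 0.494, 1.345, -0, 1.302, -0.096], TCP at [0.234, 0.58, 0.214] pointing down, gripper open.
Joint ranges: [-2.91, 2.91], [-0.82, 2.16], [0.22, 2.67], [-1.22, 4.37], [0.12, 2.79], [-3.08, 3.08]. Speed limits (rad/s): [1.89, 1.89, 2.57, 3.01, 3.01, 3.01].

### API

Orientations are given as a rotation vector (axis times angle).
In Python, from plant import ctrl gives the robot as it stands.
- The arm moves only by the tool servo_tool, never from a script. Its argument "series" is one flat list of numbers, 6 for each row, row after row: the shift along the world's x, y, z in cm, then the turn, a rotation vector about the world's x, y, z in rad. In form: [tx, ty, tz, wx, wy, wz, tx, ty, tz, wx, wy, wz, ...]. A call has 1 to 8 rows; each row is the pose to reach, as a shift and turn from the pose commanded when the call began; what a row does not reach only later rows make up. A row lasts 1/10 s, in which the tool goes at most 50 mm and 8.59 degrees, less where a joint would pass 70% of its speed; a pose out of reach is approached as far as the arm can. A call with a gripper value outside its range is refused whole. "fingers" is the closure, from 0 (fully open) to 1 (shut), set as the call begins (left out, the last holds). The fingers move at their own pace and stop on an object; "grip_force" is the grip in N (left out, the last holds). Time passes only in rows, so rows that repeat a pose let the fingers close. It gives the time, the measured TCP pose, the force and the opening at its end, in the units of the state.
- ctrl.get_obs(): the state, without advancing time (a new reading comes with each control period).
- ctrl.snapshot(name): name is "scene" or "top" or "wrist"; returns a dict with "image" (400x640x3 uint8, red, green, blue), "depth" (400x640 float32, m along the optical axis (not along the pixel's ray), 0 where there is no reading), "fov_y" (degrees; the focal length in pixels is half the picture's height over the tangent of half this angle, whatever the lens; pixels are square), "cx", "cy" (the principal point, pixels), "camera_from_world" (4x4, takes a point from world to camera coordinates). Camera axes: x right, y down, z forward; pixel columns grow to the right and rows downward; lengths in m; the calibration is good to about 2 mm. A picture is of the moment at which its call begins.
- ctrl.sign_off(): hands the job in, once; it reports no verdict.
Trained networks look in the newest picture that a camera, given by its name, has taken for a name from the list of things; names that differ only in an ending like _2 or _b are one class to them, and where a whole thing is asked for, a point or a joint stands for the part that bears it (a point fixed in the world has none). Each returns a list of dicts, best first, with "p" (0 to 1); they miss things now and then, are a little off and sometimes report something else, mostly with a low value. They report only what shows in the picture. A call takes as long as a camera call. They do not tell look-alikes from the thing itself.
- ctrl.silhouettes(camera, label): "mask" (400x640 bool, what is visible of it) and "extent" ([centre column, centre row, width, height] in pixels, round what is visible of it).
The state is a dict: "time_s": time; "qpos": joint angles; "joint_velocities": joint speeds; "tau": joint torques, N m; "position": TCP position; "ee_rot": TCP orientation; "wrist_force": force on the tool from outside, world axes, zero at the start; "ft_torque": the same for the moment, N m; "opening": finger opening in m.
Only numpy, scipy, OpenCV 4.12 (cv2) and the standard library are available. Lean on these libraries where they do the work, as an engineer would, in place of code of your own. Each camera call takes 0.05 s, during which the arm holds its last target. There are 200 camera calls.

## Working session

There is one attempt and no reset: what is moved stays moved. The work goes in short steps, Python scripts to look and compute and a tool call to move; the robot and the scene stay as the last step left them, time stands still between calls to the robot, and variables do not carry over. Pictures are saved under pics/ and viewed, about 8 in all and at most 12, crops included, and the job is handed in when it is done.

Besides the shell and the picture viewer there is one more tool, called after "Request:" as a command line: name --argument value ..., lists and objects as JSON in quotes. servo_tool: Moves the arm, as the interface text tells. Its arguments: {"type":"object","properties":{"series":{"type":"array"},"fingers":{"type":"number"},"grip_force":{"type":"number"}},"required":["series"]}

```bash
mkdir -p pics
cat > h.py <<'E'
import numpy as np, cv2
from plant import ctrl
def snap(n):
    s=ctrl.snapshot(n); s['f']=200/np.tan(np.radians(s['fov_y'])/2); return s
def world(s,u,v,d=None):
    u=np.asarray(u);v=np.asarray(v)
    if d is None:d=s['depth'][v.astype(int),u.astype(int)]
    P=np.stack([(u-s['cx'])/s['f']*d,(v-s['cy'])/s['f']*d,d,np.ones_like(d)],0)
    return (np.linalg.inv(s['camera_from_world'])@P)[:3].T
def mpts(s,m):
    v,u=np.nonzero(m&(s['depth']>0)); return world(s,u,v)
def save(s,name): cv2.imwrite('pics/'+name,s['image'][:,:,::-1])
E
python3 - <<'E'
from h import *
print(ctrl.get_obs())
for c in('top','scene'):
    s=snap(c); save(s,c+'0.png'); np.savez(c+'0.npz',**s)
    for l in('box','lid','lid_cleat','end_wall','flashlight','cedar0','case','cone','tin'):
        for r in ctrl.silhouettes(c,l):
            p=mpts(s,r['mask'])
            if len(p): print(c,l,round(r['p'],2),np.round(r['extent']),len(p),np.round(np.median(p,0),3),np.round(p.min(0),3),np.round(p.max(0),3))
E
```

```text
{'time_s': 0.0, 'qpos': array([ 1.09149506e+00,  4.94163958e-01,  1.34612037e+00,  5.04451476e-06,
        1.30249943e+00, -9.54833426e-02]), 'joint_velocities': array([-0.00133777,  0.00041238, -0.00146074,  0.00142086, -0.00031798,
        0.00064032]), 'tau': array([-1.58461331e-03, -8.78799677e+01, -3.81842458e+01,  7.10638845e-02,
        5.28314710e-02, -8.76763920e-05]), 'position': array([0.23385224, 0.5791987 , 0.21335387]), 'ee_rot': array([-1.55088506,  0.30143348, -0.30089302]), 'wrist_force': array([-0.22661573,  0.10930602, -1.33294108]), 'ft_torque': array([-0.06052007, -0.01359571,  0.01467964]), 'opening': 0.09147511516538202}
top box 0.76 [272. 211. 119.  54.] 5020 [0.546 0.129 0.042] [ 0.481 -0.03  -0.002] [0.609 0.261 0.067]
top lid 0.88 [299. 205.  67.  41.] 2396 [0.551 0.045 0.043] [ 0.503 -0.032 -0.003] [0.612 0.127 0.067]
top lid_cleat 0.95 [299. 206.  73.  45.] 2394 [0.551 0.045 0.043] [ 0.503 -0.032 -0.001] [0.607 0.127 0.067]
top end_wall 0.85 [217. 213.  12.  34.] 297 [0.535 0.251 0.045] [0.492 0.245 0.006] [0.576 0.261 0.052]
top flashlight 0.83 [465. 268
[... 2109 characters left out ...]
.022] [ 0.326 -0.23  -0.001] [ 0.399 -0.176  0.027]
scene cedar0 0.58 [324. 308.  33.  38.] 796 [ 0.717 -0.176  0.023] [ 0.683 -0.211 -0.003] [ 0.74  -0.126  0.027]
scene cedar0 0.22 [325. 198.  63.  53.] 1830 [0.556 0.042 0.043] [ 0.48  -0.031 -0.002] [0.604 0.158 0.066]
scene case 0.95 [405. 239.  60.  58.] 1757 [0.768 0.061 0.044] [ 0.726 -0.005  0.002] [0.804 0.152 0.049]
scene case 0.53 [322. 308.  34.  41.] 728 [ 0.716 -0.177  0.023] [ 0.689 -0.211  0.003] [ 0.74  -0.136  0.027]
scene cone 0.8 [256. 357.  34.  34.] 928 [ 0.678 -0.334  0.023] [ 0.637 -0.363  0.002] [ 0.702 -0.299  0.078]
scene tin 0.57 [337. 122.  22.  23.] 371 [0.395 0.306 0.024] [0.338 0.278 0.001] [0.423 0.352 0.028]
```

```bash
python3 -c "
import cv2,numpy as np
a=cv2.imread('pics/top0.png');b=cv2.imread('pics/scene0.png');print(a.shape)"
```

```text
(400, 640, 3)
```

View pics/top0.png

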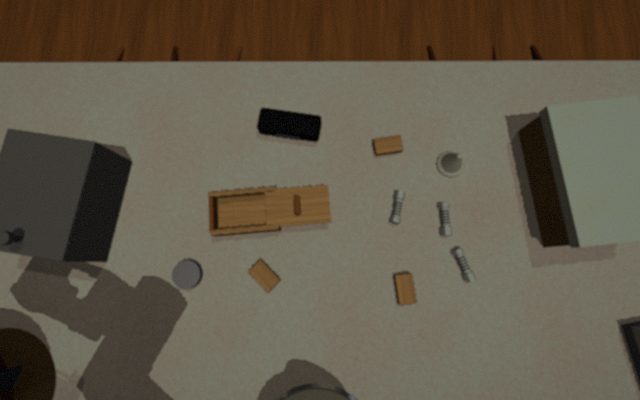

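View pics/scene0.png

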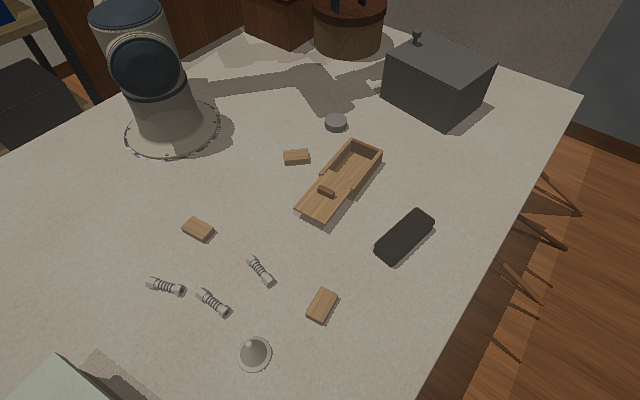

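Look-alikes in the top picture are at (398,206), (446,220) and (465,268). They are at y = -0.194, -0.308 and -0.349, so the farthest left is (398,206). The box's end wall is at (213,213), so the lid closes towards +y. Next I check the choice in a close crop and fit poses.

```bash
cat >> h.py <<'E'
def rect(P):
    (cx,cy),(a,b),_=r=cv2.minAreaRect((P[:,:2]*1000).astype(np.float32)); bp=cv2.boxPoints(r)
    e=max((bp[1]-bp[0],bp[2]-bp[1]),key=np.linalg.norm)
    return np.round([cx,cy,max(a,b),min(a,b),np.degrees(np.arctan2(e[1],e[0]))%180],1)
def plane(s,m,z):
    v,u=np.nonzero(m); T=np.linalg.inv(s['camera_from_world'])
    d=T[:3,:3]@np.stack([(u-s['cx'])/s['f'],(v-s['cy'])/s['f'],np.ones(len(u))]); o=T[:3,3:]
    return (o+d*(z-o[2])/d[2]).T
E
python3 - <<'E'
from h import *
for c in('top','scene'):
    s=snap(c)
    for r in ctrl.silhouettes(c,'flashlight'):
        P=mpts(s,r['mask']); P=P[P[:,2]>.012]
        print(c,'fl',r['p'],rect(P),P[:,:2].mean(0))
    P=mpts(s,s['depth']>0); 
    B=P[(P[:,0]>.46)&(P[:,0]<.63)&(P[:,1]>-.06)&(P[:,1]<.28)]
    Z=B[:,2]
    print('top>35',rect(B[Z>.035]), 'cleat',rect(B[Z>.056]),(Z>.056).sum(), B[Z>.056].mean(0))
    for n,q in(('lid',B[(Z>.036)&(B[:,1]<.085)]),('wall',B[(Z>.04)&(B[:,1]>.14)]),):
        print(n,rect(q),len(q),np.median(q[:,2]))
s=np.load('top0.npz');a=cv2.resize(s['image'][170:300,370:500,::-1],(520,520),interpolation=2)
b=cv2.resize(s['image'][180:240,205:335,::-1],(780,360),interpolation=2)
c=np.zeros((600,800,3),np.uint8);c[:520,:520]=a
cv2.imwrite('pics/c1.png',a)
E
```

```text
top fl 0.78 [ 527.  -310.5   81.4   24.8    2.2] [ 0.52716531 -0.30895508]
top fl 0.74 [ 555.1 -195.1   81.4   25.   166.9] [ 0.55615068 -0.19515608]
top fl 0.69 [ 417.7 -349.1   79.1   24.6   22.9] [ 0.41568385 -0.34750045]
top fl 0.32 [388.1 311.7  67.8  63.1  90.4] [0.38790063 0.30978472]
top>35 [545.4 115.5 290.  104.5  95.2] cleat [551.3  47.8  43.2  13.9   5. ] 112 [0.55106926 0.04765214 0.06254202]
lid [553.3  29.5 117.4  91.3  95.1] 1814 0.043022388656882904
wall [537.9 198.  124.1 104.4  95.2] 652 0.047578685211589145
scene fl 0.96 [ 527.7 -308.4   82.5   24.7    2.5] [ 0.52822004 -0.30941702]
scene fl 0.68 [ 556.7 -193.7   80.3   24.6  168.3] [ 0.56028626 -0.195396  ]
scene fl 0.66 [ 419.1 -345.4   78.7   24.    21.7] [ 0.42187024 -0.34732792]
top>35 [546.6 116.9 291.1 104.8  95.3] cleat [553.2  50.2  44.   16.8   6.2] 109 [0.55393488 0.04837914 0.06165377]
lid [554.3  29.6 116.   92.2  95.1] 1399 0.043131747683095134
wall [539.  199.3 125.4 104.8  95. ] 435 0.04736237712632352
```

View pics/c1.png

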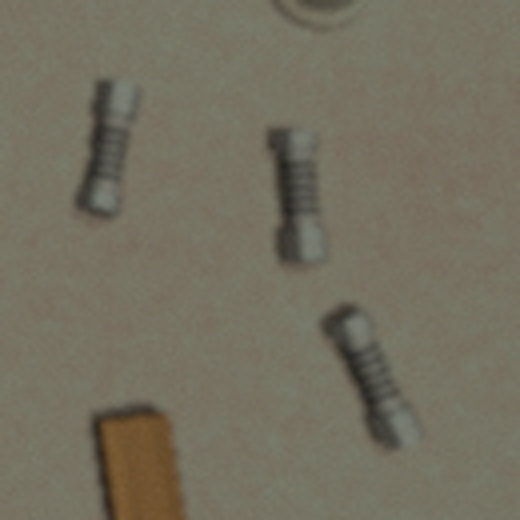

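The crop shows the three flashlights. The leftmost, at crop (108,147) = top px (397,207), is the one I want, axis about -12.5° from world x. Now the tool yaw numbers.

```bash
cat >> h.py <<'E'
from scipy.spatial.transform import Rotation as R
def tool():
    o=ctrl.get_obs(); M=R.from_rotvec(o['ee_rot']).as_matrix()
    print('t',round(o['time_s'],2),'pos',np.round(o['position'],4),'yaxis',np.round(M[:,1],3),'jaw',np.round(np.degrees(np.arctan2(M[1,2],M[0,2])),2),'q',np.round(o['qpos'],2),'F',np.round(o['wrist_force'],1),'op',round(o['opening'],4)); return o,M
E
python3 -c "from h import *;tool()"
```

```text
t 1.2 pos [0.234  0.5796 0.2139] yaxis [ 0.  0. -1.] jaw 68.01 q [ 1.09  0.49  1.35  0.    1.3  -0.1 ] F [-0.5 -0.3 -0.2] op 0.0913
```

Request:
servo_tool --series '[2,-4.6,0,0,0,0.05,4,-9.2,0,0,0,0.1,6,-13.8,0,0,0,0.166,8,-18.4,0,0,0,0.166,10,-23,0,0,0,0.166,12,-27.6,0,0,0,0.166,14,-32.2,0,0,0,0.166,16,-36.8,0,0,0,0.166]' --fingers 0.3

```text
time_s: 2.0
position: [0.394, 0.2109, 0.2142]
ee_rot: [-1.564, 0.17, -0.171]
wrist_force: [0.9, 0.2, -0.3]
opening: 0.0639
```

Request:
servo_tool --series '[2,-4.6,0,0,0,0,4,-9.2,0,0,0,0,6,-13.8,0,0,0,0,8,-18.4,0,0,0,0,10,-23,0,0,0,0,12,-27.6,0,0,0,0,14,-32.2,0,0,0,0,16,-36.8,0,0,0,0]'

```text
time_s: 2.8
position: [0.5535, -0.1563, 0.214]
ee_rot: [-1.564, 0.171, -0.172]
wrist_force: [0.9, -0.1, 0.6]
opening: 0.0639
```

Request:
servo_tool --series '[0.2,-3.8,-4,0,0,0,0.2,-3.8,-6,0,0,0,0.2,-3.8,-6,0,0,0,0.2,-3.8,-6,0,0,0]'

```text
time_s: 3.2
position: [0.5549, -0.1917, 0.1543]
ee_rot: [-1.564, 0.171, -0.171]
wrist_force: [0.2, -0.5, -0.1]
opening: 0.0637
```

Run:
```python
from h import *
tool(); s=snap('wrist'); save(s,'w1.png')
for r in ctrl.silhouettes('wrist','flashlight'):
    P=mpts(s,r['mask']); P=P[(P[:,2]>.012)&(P[:,2]<.04)]
    if len(P): print(r['p'],r['extent'],rect(P),P[:,:2].mean(0),len(P))
```

```text
t 3.2 pos [ 0.5549 -0.1917  0.1543] yaxis [-0.  0. -1.] jaw 77.52 q [-0.43  0.5   1.51  0.    1.13 -1.79] F [ 0.2 -0.5 -0.1] op 0.0637
0.93 [323.2, 193.6, 21.8, 73.7] [ 555.3 -194.2   80.8   24.5  168.8] [ 0.55465822 -0.19406224] 1303
0.84 [217.1, 190.5, 42.5, 72.0] [ 5.263e+02 -3.074e+02  8.040e+01  2.350e+01  2.000e-01] [ 0.52523973 -0.30644514] 1285
0.81 [147.9, 96.1, 76.7, 81.2] [ 417.  -347.4   82.3   24.4   22.9] [ 0.41485198 -0.3459754 ] 1747
```

View pics/w1.png

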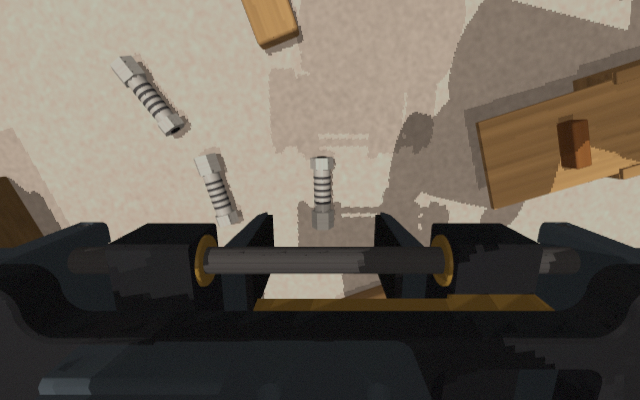

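The wrist picture shows the target at (323,194) between the fingers, with its head towards +x. The other two are to the left at (217,190) and (148,96). Descending.

Request:
servo_tool --series '[-0.3,-0.25,-4,0,0,0.015,-0.3,-0.25,-8,0,0,0.015,-0.3,-0.25,-12,0,0,0.015,-0.3,-0.25,-14,0,0,0.015,-0.3,-0.25,-15.2,0,0,0.015,-0.3,-0.25,-15.2,0,0,0.015,-0.3,-0.25,-15.2,0,0,0.015]'

```text
time_s: 4.0
position: [0.5529, -0.1947, 0.0033]
ee_rot: [-1.566, 0.157, -0.16]
wrist_force: [0.8, 0.6, 0.3]
opening: 0.0637
```

Request:
servo_tool --series '[0,0,0,0,0,0,0,0,0,0,0,0,0,0,0,0,0,0,0,0,0,0,0,0,0,0,0,0,0,0,0,0,0,0,0,0]' --fingers 1 --grip_force 15

```text
time_s: 4.6
position: [0.552, -0.1946, 0.0019]
ee_rot: [-1.565, 0.159, -0.159]
wrist_force: [0.5, 0.6, 0.7]
opening: 0.0187
```

Request:
servo_tool --series '[0,0,2,0,0,0,0,0,5,0,0,0,0,0,9,0,0,0,0,0,13,0,0,0,0,0,15,0,0,0,0,0,15,0,0,0]'

```text
time_s: 5.2
position: [0.5534, -0.1953, 0.1549]
ee_rot: [-1.567, 0.156, -0.163]
wrist_force: [-0.0, -0.6, -1.4]
opening: 0.0174
```

Request:
servo_tool --series '[-0.2,4.8,0,0,0,-0.14,-0.4,9.6,0,0,0,-0.28,-0.6,14.4,0,0,0,-0.42,-0.8,19.2,0,0,0,-0.56,-1.0,24,0,0,0,-0.7,-1.2,28.8,0,0,0,-0.84,-1.4,33.6,0,0,0,-0.98,-1.4,38,0,0,0,-1.12]'

```text
time_s: 6.0
position: [0.5377, 0.1629, 0.1506]
ee_rot: [-1.339, 0.985, -0.983]
wrist_force: [1.4, -0.2, -1.5]
opening: 0.0176
```

Request:
servo_tool --series '[0,0.7,0,0,0,-0.14,0,0.7,0,0,0,-0.159,0,0.7,0,0,0,-0.159,0,0.7,0,0,0,-0.159]'

```text
time_s: 6.4
position: [0.5386, 0.1673, 0.1514]
ee_rot: [-1.278, 1.097, -1.097]
wrist_force: [0.8, -0.3, 0.1]
opening: 0.0174
```

Run:
```python
from h import *
tool()
for c in('wrist','top','scene'):
    s=snap(c); save(s,c+'2.png')
    P=mpts(s,s['depth']>0)
    B=P[(P[:,0]>.46)&(P[:,0]<.63)&(P[:,1]>-.06)&(P[:,1]<.28)&(P[:,2]<.07)]; Z=B[:,2]
    print(c,'all',rect(B[Z>.035]))
    for n,q in(('cleat',B[Z>.056]),('lid',B[(Z>.036)&(B[:,1]<.085)])):
        if len(q)>10: print(n,rect(q),len(q))
    for l in ('end_wall','flashlight'):
      for r in ctrl.silhouettes(c,l):
        q=mpts(s,r['mask']); q=q[q[:,2]>.04]
        if len(q)>5: print(l,r['p'],r['extent'],rect(q),np.median(q,0))
```

```text
t 6.4 pos [0.5386 0.1673 0.1514] yaxis [-0.001 -0.    -1.   ] jaw 8.68 q [ 0.2   0.48  1.57 -0.    1.09  0.04] F [ 0.8 -0.3  0.1] op 0.0174
wrist all [540.7 170.9 179.  104.2  95.3]
end_wall 0.69 [333.2, 106.5, 102.0, 21.5] [532.8 254.9  93.5  10.2   5.3] [0.53182787 0.25472494 0.04682544]
top all [550.   73.  204.8 104.4  95.9]
cleat [551.1  47.7  42.7  14.    4. ] 114
lid [553.5  29.8 117.6  91.6  95.4] 1809
end_wall 0.35 [297.4, 207.8, 66.5, 38.4] [551.6  48.  153.9  91.6  95.5] [0.55080263 0.04545008 0.04304793]
scene all [546.3 117.9 292.5 104.9  95.2]
cleat [552.8  49.3  43.1  15.5   4.4] 107
lid [554.4  30.2 116.4  92.4  95.2] 1398
end_wall 0.57 [366.4, 149.6, 28.9, 19.8] [542.5 252.6  93.2  42.1 161.8] [0.53637721 0.25287537 0.04689026]
flashlight 0.64 [345.1, 135.1, 10.4, 15.0] [545.1 146.8  48.9  19.8  95.5] [0.54515186 0.13289438 0.16988467]
```

View pics/wrist2.png

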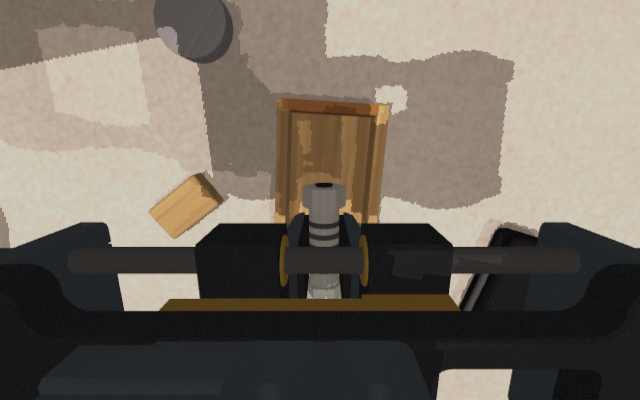

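Box pose from the wrist camera agrees with the others: origin (0.540, 0.1785), axis 95.2°. The wrist picture shows the flashlight over the open cavity at (323,200), with the end wall at (333,106). Aligning, then lowering.

Request:
servo_tool --series '[0,1.2,0,0,0,-0.06,0,2.4,0,0,0,-0.06,0,2.4,-3,0,0,-0.06,0,2.4,-6,0,0,-0.06,0,2.4,-6,0,0,-0.06]'

```text
time_s: 7.35
position: [0.5366, 0.1923, 0.089]
ee_rot: [-1.256, 1.145, -1.14]
wrist_force: [-0.7, -0.8, -0.3]
opening: 0.0178
```

```bash
python3 -c "from h import *;tool()"
```

```text
t 7.35 pos [0.5366 0.1923 0.089 ] yaxis [-0.005 -0.001 -1.   ] jaw 5.23 q [0.24 0.57 1.61 0.   0.96 0.15] F [-0.7 -0.8 -0.3] op 0.0178
```

Request:
servo_tool --series '[0.2,0,-2,0,0,0,0.2,0,-4,0,0,0,0.2,0,-6,0,0,0,0.2,0,-7,0,0,0,0.2,0,-7.7,0,0,0,0.2,0,-8,0,0,0,0.2,0,-8,0,0,0]'

```text
time_s: 8.05
position: [0.541, 0.1925, 0.0123]
ee_rot: [-1.25, 1.143, -1.143]
wrist_force: [-0.9, 0.2, -0.8]
opening: 0.0176
```

```bash
python3 -c "from h import *;tool()"
```

```text
t 8.05 pos [0.541  0.1925 0.0123] yaxis [ 0.  0. -1.] jaw 5.12 q [ 0.24  0.69  1.66 -0.    0.8   0.15] F [-0.9  0.2 -0.8] op 0.0176
```

Request:
servo_tool --series '[-0.1,0,-0.2,0,0,0,-0.1,0,-0.4,0,0,0,-0.1,0,-0.4,0,0,0,-0.1,0,-0.4,0,0,0]'

```text
time_s: 8.45
position: [0.5398, 0.1923, 0.008]
ee_rot: [-1.25, 1.143, -1.143]
wrist_force: [-0.2, 0.0, 0.2]
opening: 0.0174
```

Request:
servo_tool --series '[0,0,0,0,0,0,0,0,0,0,0,0,0,0,0,0,0,0,0,0,0,0,0,0,0,0,0,0,0,0,0,0,0,0,0,0]' --fingers 0.62

```text
time_s: 9.05
position: [0.5397, 0.1924, 0.0079]
ee_rot: [-1.25, 1.143, -1.143]
wrist_force: [0.0, 0.6, -0.3]
opening: 0.0345
```

Request:
servo_tool --series '[0,0,1,0,0,0,0,0,2,0,0,0,0,0,4,0,0,0,0,0,7,0,0,0,0,0,11,0,0,0,0,-3,15,0,0,0,0,-7,15,0,0,0,0,-11,15,0,0,0]'

```text
time_s: 9.85
position: [0.5404, 0.0815, 0.1604]
ee_rot: [-1.248, 1.139, -1.144]
wrist_force: [0.3, -0.5, -0.9]
opening: 0.0349
```

Run:
```python
from h import *
tool(); s=snap('top'); s2=snap('scene')
a=cv2.resize(s['image'][170:250,190:350],(800,400),interpolation=2);b=cv2.resize(s2['image'][120:230,280:400],(400,367),interpolation=2)
cv2.imwrite('pics/p3.png',np.vstack([a[:,:,::-1][:233*1+167],np.pad(b[:200],((0,0),(0,400),(0,0)))[:,:,::-1]]))
for c,q in(('top',s),('scene',s2)):
    P=mpts(q,q['depth']>0); d=P-[.540,.1785,0]; x=d@[-.0906,.9959,0]; y=d@[-.9959,-.0906,0]; z=P[:,2]
    k=(x>-50)&(x<.068)&(x>-.045)&(abs(y)<.037)&(z>.012)&(z<.036)
    print(c,k.sum(),[np.round(np.percentile(t[k],[2,50,98]),3) for t in(x,y,z)])
```

```text
t 9.85 pos [0.5404 0.0815 0.1604] yaxis [ 0.004  0.    -1.   ] jaw 5.18 q [ 0.04  0.44  1.61 -0.    1.08 -0.05] F [ 0.3 -0.5 -0.9] op 0.0349
top 137 [array([0.011, 0.031, 0.048]), array([-0.01 ,  0.002,  0.012]), array([0.017, 0.025, 0.029])]
scene 198 [array([-0.031,  0.006,  0.047]), array([-0.012, -0.004,  0.009]), array([0.016, 0.025, 0.03 ])]
```

View pics/p3.png

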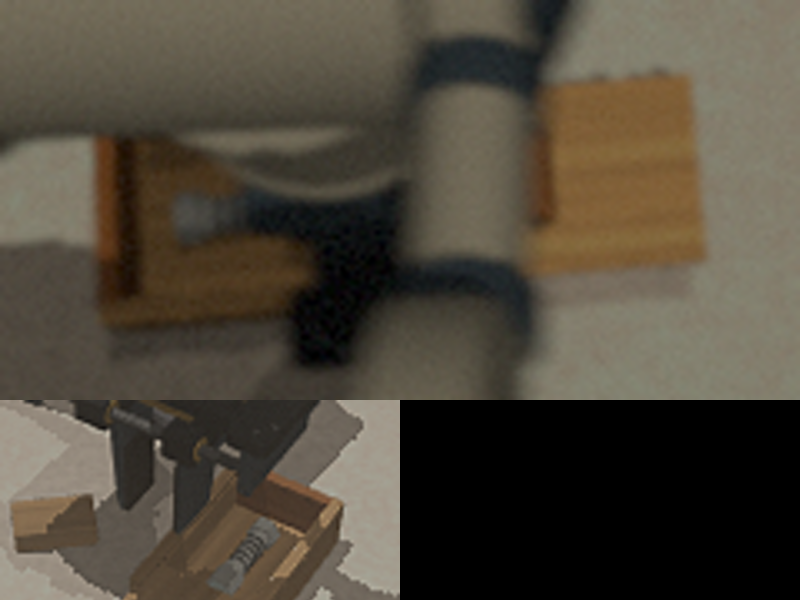

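The flashlight lies in the box, seen lower-left at (245,555) and in the top crop at (200,215). Box x is -31 to 48 mm, so it is clear of the lid. Next I turn the jaws along the sliding direction over the cleat.

Request:
servo_tool --series '[0.3,-1,0,0,0,0.14,0.6,-2,0,0,0,0.28,1.1,-3.3,0,0,0,0.42,1.1,-3.3,0,0,0,0.56,1.1,-3.3,0,0,0,0.7,1.1,-3.3,0,0,0,0.84,1.1,-3.3,0,0,0,0.98,1.1,-3.3,0,0,0,1.12]' --fingers 0.4

```text
time_s: 10.75
position: [0.5507, 0.0498, 0.1587]
ee_rot: [-1.552, 0.279, -0.279]
wrist_force: [0.9, -0.3, 1.1]
opening: 0.0546
```

Request:
servo_tool --series '[0,0,0,0,0,0.14,0,0,0,0,0,0.28,0,0,0,0,0,0.42,0,0,0,0,0,0.45,0,0,0,0,0,0.45,0,0,0,0,0,0.45]'

```text
time_s: 11.35
position: [0.5508, 0.0495, 0.1582]
ee_rot: [-1.57, -0.067, 0.067]
wrist_force: [-0.3, -0.2, 0.3]
opening: 0.0548
```

```bash
python3 -c "from h import *;tool()"
```

```text
t 11.35 pos [0.5508 0.0495 0.1582] yaxis [ 0.  0. -1.] jaw 94.88 q [-0.02  0.46  1.59  0.    1.09 -1.67] F [-0.3 -0.2  0.3] op 0.0548
```

Request:
servo_tool --series '[0.1,-0.1,-3,0,0,0.006,0.1,-0.1,-6,0,0,0.006,0.1,-0.1,-9,0,0,0.006,0.1,-0.1,-10.5,0,0,0.006,0.1,-0.1,-11.1,0,0,0.006,0.1,-0.1,-11.1,0,0,0.006,0.1,-0.1,-11.1,0,0,0.006]'

```text
time_s: 12.05
position: [0.5523, 0.0484, 0.0477]
ee_rot: [-1.57, -0.074, 0.073]
wrist_force: [0.4, 0.5, -0.5]
opening: 0.0548
```

Request:
servo_tool --series '[0,0,0,0,0,0,0,0,0,0,0,0,0,0,0,0,0,0,0,0,0,0,0,0,0,0,0,0,0,0]' --fingers 1 --grip_force 30

```text
time_s: 12.55
position: [0.5518, 0.0484, 0.047]
ee_rot: [-1.57, -0.074, 0.074]
wrist_force: [0.5, 0.0, 0.4]
opening: 0.0178
```

```bash
python3 -c "from h import *;tool()"
```

```text
t 12.55 pos [0.5518 0.0484 0.047 ] yaxis [ 0. -0. -1.] jaw 95.41 q [-0.02  0.61  1.69 -0.    0.84 -1.69] F [0.5 0.  0.4] op 0.0178
```

Request:
servo_tool --series '[0,0,0,0,0,0,0,0,0,0,0,0,-0.05,0.5,0,0,0,0,-0.09,1,0,0,0,0,-0.14,1.5,0,0,0,0,-0.18,2,0,0,0,0,-0.18,2,0,0,0,0]'

```text
time_s: 13.25
position: [0.5499, 0.0686, 0.047]
ee_rot: [-1.57, -0.074, 0.074]
wrist_force: [0.1, -0.5, 2.4]
opening: 0.0139
```

```bash
cat >> h.py <<'E'
def lid():
    o,M=tool(); d=o['position']-[.5518,.0484,.047]; u=np.array([-.0906,.9959,0])
    print('travel mm',np.round(1000*d@u,2),'lat',np.round(1000*d@[-.9959,-.0906,0],2),'Fu',np.round(o['wrist_force']@u,2))
E
python3 -c "from h import *;lid()"
```

```text
t 13.25 pos [0.5499 0.0686 0.047 ] yaxis [ 0. -0. -1.] jaw 95.42 q [ 0.02  0.61  1.69 -0.    0.84 -1.65] F [ 0.1 -0.5  2.4] op 0.0139
travel mm 20.27 lat 0.05 Fu -0.46
```

Request:
servo_tool --series '[-0.09,1,0,0,0,0,-0.18,2,0,0,0,0,-0.27,3,0,0,0,0,-0.36,4,0,0,0,0,-0.45,5,0,0,0,0,-0.54,6,0,0,0,0,-0.63,7,0,0,0,0,-0.72,8,0,0,0,0]'

```text
time_s: 14.05
position: [0.5427, 0.1481, 0.047]
ee_rot: [-1.571, -0.074, 0.074]
wrist_force: [-0.1, -8.3, 4.0]
opening: 0.0141
```

Run:
```python
from h import *
lid(); s=snap('scene'); cv2.imwrite('pics/p4.png',cv2.resize(s['image'][120:230,280:400,::-1],(600,550)))
for c in ('scene',):
    P=mpts(s,s['depth']>0); d=P-[.540,.1785,0]; x=d@[-.0906,.9959,0]; y=d@[-.9959,-.0906,0]; z=P[:,2]
    for lo in(-30,-20,0,20,30): 
        k=(abs(y*1000-lo)<4)&(abs(z-.0425)<.004)&(x<.068)&(x>-.12); print(lo,np.round(1000*np.percentile(x[k],[1,99]),1),k.sum())
```

```text
t 14.05 pos [0.5427 0.1481 0.047 ] yaxis [-0.    -0.001 -1.   ] jaw 95.4 q [ 0.16  0.62  1.67 -0.    0.85 -1.5 ] F [-0.1 -8.3  4. ] op 0.0141
travel mm 100.15 lat 0.07 Fu -8.3
-30 [-107.4   44.9] 142
-20 [-107.8   44.7] 129
0 [-107.6   45.9] 72
20 [-108.3  -43.1] 62
30 [-107.5  -42.2] 62
```

View pics/p4.png

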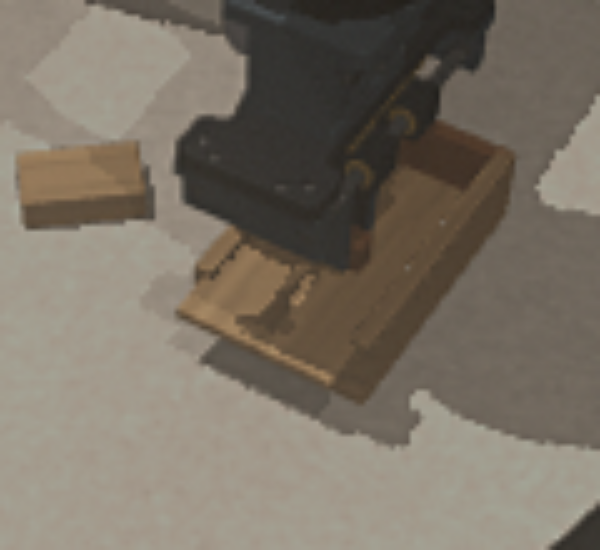

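The lid moves with the gripper. Its leading edge is at box x ≈ 45 mm, so real travel is about 99 mm, and force while sliding is 8 N. Now slowly onto the ridge.

Request:
servo_tool --series '[-0.02,0.2,0,0,0,0,-0.04,0.4,0,0,0,0,-0.05,0.6,0,0,0,0,-0.07,0.8,0,0,0,0,-0.09,1.0,0,0,0,0,-0.11,1.2,0,0,0,0,-0.12,1.3,0,0,0,0,-0.12,1.35,0,0,0,0]'

```text
time_s: 14.9
position: [0.5415, 0.1612, 0.047]
ee_rot: [-1.57, -0.074, 0.074]
wrist_force: [-1.3, -7.9, 4.9]
opening: 0.0136
```

```bash
python3 -c "from h import *;lid()"
```

```text
t 14.9 pos [0.5415 0.1612 0.047 ] yaxis [-0.    -0.001 -1.   ] jaw 95.4 q [ 0.18  0.62  1.66 -0.    0.86 -1.48] F [-1.3 -7.9  4.9] op 0.0136
travel mm 113.24 lat 0.08 Fu -7.71
```

Request:
servo_tool --series '[0,0.05,0,0,0,0,-0.01,0.1,0,0,0,0,-0.01,0.15,0,0,0,0,-0.02,0.2,0,0,0,0]'

```text
time_s: 15.3
position: [0.5413, 0.1624, 0.0471]
ee_rot: [-1.571, -0.074, 0.074]
wrist_force: [-0.3, -13.5, 8.0]
opening: 0.0136
```

Request:
servo_tool --series '[0,0.05,0,0,0,0,-0.01,0.1,0,0,0,0,-0.01,0.15,0,0,0,0,-0.02,0.2,0,0,0,0]'

```text
time_s: 15.7
position: [0.5411, 0.1647, 0.0471]
ee_rot: [-1.571, -0.074, 0.074]
wrist_force: [-1.2, -11.6, 8.4]
opening: 0.0139
```

Request:
servo_tool --series '[0,0.05,0,0,0,0,-0.01,0.1,0,0,0,0,-0.01,0.15,0,0,0,0,-0.02,0.2,0,0,0,0]'

```text
time_s: 16.1
position: [0.5409, 0.1671, 0.0471]
ee_rot: [-1.57, -0.074, 0.074]
wrist_force: [-0.9, -6.7, 6.9]
opening: 0.0139
```

Request:
servo_tool --series '[0,0.04,0,0,0,0,-0.01,0.08,0,0,0,0,-0.01,0.12,0,0,0,0]'

```text
time_s: 16.4
position: [0.5408, 0.1685, 0.0471]
ee_rot: [-1.57, -0.074, 0.074]
wrist_force: [-1.3, -4.6, 6.9]
opening: 0.0135
```

Request:
servo_tool --series '[0,0.04,0,0,0,0,-0.01,0.08,0,0,0,0,-0.01,0.12,0,0,0,0]'

```text
time_s: 16.7
position: [0.5406, 0.1699, 0.047]
ee_rot: [-1.57, -0.074, 0.074]
wrist_force: [-1.4, -2.6, 5.7]
opening: 0.0138
```

Request:
servo_tool --series '[0,0.04,0,0,0,0,-0.01,0.08,0,0,0,0]'

```text
time_s: 16.9
position: [0.5406, 0.1705, 0.047]
ee_rot: [-1.57, -0.074, 0.074]
wrist_force: [-0.9, -6.7, 4.5]
opening: 0.0137
```

Request:
servo_tool --series '[0,0.04,0,0,0,0,0,0.08,0,0,0,0,0,0.1,0,0,0,0,0,0.1,0,0,0,0]'

```text
time_s: 17.3
position: [0.5405, 0.1714, 0.047]
ee_rot: [-1.57, -0.074, 0.074]
wrist_force: [-0.8, -6.7, 5.4]
opening: 0.0138
```

Request:
servo_tool --series '[0,0.03,0,0,0,0,-0.01,0.06,0,0,0,0,-0.01,0.06,0,0,0,0]'

```text
time_s: 17.6
position: [0.5404, 0.172, 0.047]
ee_rot: [-1.57, -0.074, 0.074]
wrist_force: [-1.8, -6.9, 5.2]
opening: 0.0138
```

```bash
python3 -c "from h import *;lid()"
```

```text
t 17.6 pos [0.5404 0.172  0.047 ] yaxis [-0.    -0.001 -1.   ] jaw 95.4 q [ 0.2   0.63  1.66 -0.    0.86 -1.46] F [-1.8 -6.9  5.2] op 0.0138
travel mm 124.15 lat 0.12 Fu -6.69
```

Request:
servo_tool --series '[0,0.02,0,0,0,0,0,0.04,0,0,0,0]'

```text
time_s: 17.8
position: [0.5404, 0.1724, 0.047]
ee_rot: [-1.57, -0.074, 0.074]
wrist_force: [-1.4, -7.6, 5.8]
opening: 0.0135
```

Request:
servo_tool --series '[0,0.02,0,0,0,0,0,0.04,0,0,0,0]'

```text
time_s: 18.0
position: [0.5404, 0.1728, 0.047]
ee_rot: [-1.57, -0.074, 0.074]
wrist_force: [-1.0, -7.3, 6.9]
opening: 0.0138
```

Request:
servo_tool --series '[0,0.02,0,0,0,0,0,0.04,0,0,0,0]'

```text
time_s: 18.2
position: [0.5404, 0.1732, 0.047]
ee_rot: [-1.57, -0.074, 0.074]
wrist_force: [-2.2, -7.3, 5.9]
opening: 0.0138
```

Request:
servo_tool --series '[0,0.02,0,0,0,0,0,0.03,0,0,0,0]'

```text
time_s: 18.4
position: [0.5403, 0.1735, 0.047]
ee_rot: [-1.57, -0.074, 0.074]
wrist_force: [-1.6, -6.3, 6.1]
opening: 0.014
```

Request:
servo_tool --series '[0,0.02,0,0,0,0,0,0.03,0,0,0,0]'

```text
time_s: 18.6
position: [0.5403, 0.1737, 0.047]
ee_rot: [-1.57, -0.074, 0.074]
wrist_force: [-1.4, -8.1, 5.5]
opening: 0.0136
```

Request:
servo_tool --series '[0,0.02,0,0,0,0,0,0.03,0,0,0,0]'

```text
time_s: 18.8
position: [0.5403, 0.1739, 0.047]
ee_rot: [-1.57, -0.074, 0.075]
wrist_force: [-2.1, -9.3, 6.3]
opening: 0.0138
```

Request:
servo_tool --series '[0,0.02,0,0,0,0,0,0.03,0,0,0,0]'

```text
time_s: 19.0
position: [0.5403, 0.1741, 0.0469]
ee_rot: [-1.571, -0.074, 0.075]
wrist_force: [-2.0, -10.1, 6.3]
opening: 0.0138
```

Request:
servo_tool --series '[0,0.02,0,0,0,0,0,0.02,0,0,0,0]'

```text
time_s: 19.2
position: [0.5403, 0.1742, 0.047]
ee_rot: [-1.571, -0.074, 0.075]
wrist_force: [-2.5, -10.4, 5.4]
opening: 0.0138
```

Request:
servo_tool --series '[0,0.02,0,0,0,0,0,0.04,0,0,0,0]'

```text
time_s: 19.4
position: [0.5403, 0.1744, 0.047]
ee_rot: [-1.571, -0.074, 0.075]
wrist_force: [-1.7, -13.7, 6.3]
opening: 0.0137
```

Request:
servo_tool --series '[0,0.02,0,0,0,0,0,0.04,0,0,0,0]'

```text
time_s: 19.6
position: [0.5402, 0.1747, 0.0469]
ee_rot: [-1.571, -0.074, 0.075]
wrist_force: [-1.2, -15.2, 6.9]
opening: 0.0138
```

Request:
servo_tool --series '[0,0.02,0,0,0,0,0,0.04,0,0,0,0]'

```text
time_s: 19.8
position: [0.5402, 0.1749, 0.0469]
ee_rot: [-1.571, -0.073, 0.075]
wrist_force: [-1.1, -17.5, 7.6]
opening: 0.0138
```

Force along the slide is 17.4 N, less about 7 N friction, so about 10 N on the wall, consistent with about 1.2 mm of give. Hold briefly, then let go.

Request:
servo_tool --series '[0,0,0,0,0,0,0,0,0,0,0,0,0,0,0,0,0,0,0,-0.03,0,0,0,0,0,-0.06,0,0,0,0]'

```text
time_s: 20.3
position: [0.5402, 0.1748, 0.0469]
ee_rot: [-1.571, -0.073, 0.075]
wrist_force: [-2.5, -8.0, 4.6]
opening: 0.0136
```

Request:
servo_tool --series '[0,0,0,0,0,0,0,0,0,0,0,0,0,0,0,0,0,0,0,0,0,0,0,0,0,0,0,0,0,0]' --fingers 0.5

```text
time_s: 20.8
position: [0.5405, 0.176, 0.0469]
ee_rot: [-1.569, -0.074, 0.074]
wrist_force: [-0.6, -0.2, 0.4]
opening: 0.0455
```

Request:
servo_tool --series '[0,0,1,0,0,0,0,0,3,0,0,0,0,0,7,0,0,0,-2,-4,11,0,0,0,-6,-8,13,0,0,0,-10,-12,13,0,0,0,-13,-15,13,0,0,0,-13,-16,13,0,0,0]'

```text
time_s: 21.6
position: [0.4071, 0.0146, 0.1777]
ee_rot: [-1.57, -0.073, 0.075]
wrist_force: [0.0, 0.9, 0.7]
opening: 0.0454
```

Run:
```python
from h import *
lid(); 
for c in('top','scene'):
    s=snap(c)
    P=mpts(s,s['depth']>0); d=P-[.540,.1785,0]; x=d@[-.0906,.9959,0]; y=d@[-.9959,-.0906,0]; z=P[:,2]
    k=(z>.056)&(z<.07)&(abs(x)<.06)&(abs(y)<.05); print(c,'cleat x',np.round(1000*x[k].mean(),1),k.sum())
    k=(abs(y)<.04)&(abs(z-.0425)<.004)&(x<.068)&(x>-.12); print('rear',np.round(1000*np.percentile(x[k],1),1))
    for l in('cedar0','case','cone','tin'):
        print(l,[(round(r['p'],2),np.round(np.median(mpts(s,r['mask']),0),3)) for r in ctrl.silhouettes(c,l)])
cv2.imwrite('pics/p5.png',s['image'][:,:,::-1])
```

```text
t 21.6 pos [0.4071 0.0146 0.1777] yaxis [-0.001 -0.    -1.   ] jaw 95.39 q [-0.11  0.24  1.9  -0.    1.   -1.78] F [0.  0.9 0.7] op 0.0454
travel mm -20.53 lat 147.2 Fu 0.93
top cleat x -6.9 64
rear -82.4
cedar0 [(0.91, array([ 0.359, -0.207,  0.023])), (0.61, array([ 0.71 , -0.175,  0.023]))]
case [(0.91, array([0.756, 0.071, 0.044])), (0.47, array([0.555, 0.16 , 0.043]))]
cone [(0.97, array([ 0.659, -0.323,  0.023]))]
tin [(0.87, array([0.389, 0.309, 0.025]))]
scene cleat x -5.8 89
rear -81.1
cedar0 [(0.96, array([0.394, 0.123, 0.022])), (0.91, array([ 0.716, -0.177,  0.023])), (0.64, array([ 0.369, -0.208,  0.022]))]
case [(0.56, array([0.768, 0.06 , 0.044]))]
cone [(0.92, array([ 0.678, -0.334,  0.022])), (0.19, array([0.394, 0.122, 0.022]))]
tin [(0.66, array([0.395, 0.306, 0.024]))]
```

View pics/p5.png

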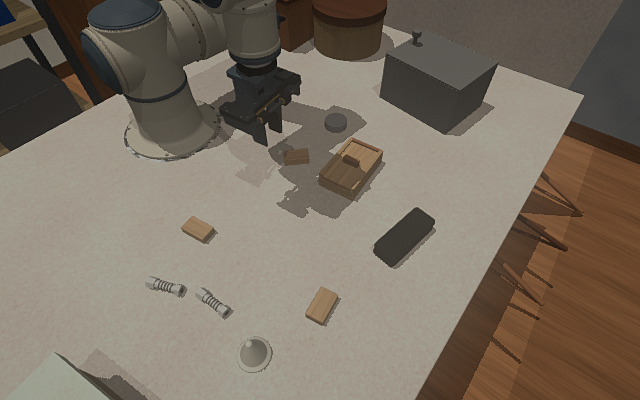

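The scene picture shows the lid closed with its cleat at (350,158), the bystanders in place, and the gripper clear. Handing in.

```bash
python3 -c "from plant import ctrl;print(ctrl.sign_off())"
```

```text
the job is handed in; nothing more can be done
None
```

The flashlight is in the box and the lid is shut against the end wall. I handed the job in at about 22 s of the 58 s allowed; the hand-in gives no verdict.

- **Flashlight:** I took the leftmost of the three look-alikes and laid it in the box. Camera depth put it inside the cavity, at box x from -31 to 48 mm with its top about 30 mm above the shelf.
- **Lid:** I pinched the cleat and slid the lid home over the ridge. The force rose at the ridge, fell back to about 7 N, then climbed again as the lid met the wall.
- **Push on the wall:** the peak reading was 17.4 N along the slide. Less about 7 N of friction, that is about 10 N on the wall, and roughly 1.2 mm of give agrees with it. I backed off slightly before letting go.

**Last checks:** the lid's rear edge read -82.4 mm in the top camera and -81.1 mm in the scene camera, against -82 mm when home. The cleat read -6.9 and -5.8 mm against -5 mm, which is 1–2 mm off but within the 2 mm calibration. The bystanders that were detected had not moved more than a few mm. In the last top view the network missed the cedar block beside the box, but the scene camera showed it in place. The gripper was clear of everything.

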